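# Shut the cool box and draw out its pull handle

## Task

Get the little wheeled cool box ready to be wheeled off: first lower its open lid until it is fully shut, then squeeze the release button in the middle of its pull bar and draw the bar straight up, past the first stop, to the second stop. Finish while still holding the bar there in the gripper, fully drawn out, with the lid still shut; do not let go. Leave the bottle rack, the bottles, the ice mould, the dish and the tongs where they are.

Things in the scene. Friction and masses are not known exactly. Their poses are not given: they have to be found in the camera images.
- case: Grey open cool box with two small wheels, fixed to the trolley: 180 mm deep (its x), 280 wide (y), 130 high. Origin: centre of its underside; its x points from the lid's free edge to the hinge and pull handle, away from the robot within 0.45 rad of yaw; z up. Behind its back wall at x = 130 mm, y = -50 and +50 stand two sleeves, 22 mm across, tops at z 145
- case_lid (a joint): Angle (rad) of the white lid, a flat slab 180 x 280 x 12 mm with a 60 mm wide, 12 mm lip at the middle of its free edge: 0 = fully shut, 0.8 to 1.25 at the start, grows as it opens. Stiff hinge: the lid stays where it is left; pushing its free edge down takes 1 to 5 N
- lid_hinge (a point): Middle of the lid's hinge line, at x = 90, y = 0, z = 130 mm in the box's frame; the line runs along the box's y. It lies in the plane of the lid's underside; the outer face is 12 mm above that
- lid_edge (a point): Middle of the lid's free edge, 180 mm from the hinge line, half-way through its thickness
- pull_bar: Grey bar of the telescoping handle, level along the box's y: 140 mm long, 26 thick (x), 24 high. Origin: its centre; axes as the box's. Stowed at x = 130, y = 0, z = 185 mm in the box's frame, latched: it rises at most 2 mm unless the button is in. It slides only straight up: first stop at z = 245 mm, second stop (end of travel) at z = 305 mm
- release_button (a joint): Travel (m) of the black push button in the middle of the bar's +x face (away from the lid), 26 mm wide (y), 16 high, standing 6.5 proud: 0 = out, 0.005 = fully in (moves to -x, spring 2.5 to 6.5 N). In by 4.5 mm or more it frees the latch. Gripping the bar across its thickness (32.5 mm over the button) with one finger on the button presses it
- button_face (a point): Centre of the button's outer face, 19.5 mm from the bar's centre along the box's +x when the button is out
- mid_tubes (a joint): How far (m) the two middle tubes have come out of the sleeves: 0 up to the first stop, 0.060 at the second. The bar's own rods come out of them first (60 mm, 2 to 4 N), then they come out (60 mm, 6 to 9 N). Nothing locks when drawn out: the bar slides back down if let go
- rack: Fixed dark wire bottle rack with four curved slots, 290 mm (y) x 94 mm (x), 60 mm high, to the left; origin under its centre
- bottle1: Empty amber bottle, 60 mm across, 245 mm long, lying in a rack slot; loose; origin on its axis, x along the bottle towards the neck
- bottle2: The other empty amber bottle, same size, lying in another slot; loose
- mould: Coral ice mould tray, 110 x 190 x 35 mm, on the right; loose; origin under its centre
- dish: Round white ceramic dish, 130 mm across, 35 mm high, on the right; loose; origin under its centre
- tongs: Steel tongs lying flat, 190 x 60 x 12 mm, on the far right; loose; origin at the middle

How it is judged:
On the way, in this order (a step that is already met when the one before it is completed fails the run):
1. the lid is lowered fully shut (value of joint case_lid below 0.04 rad), for 0.2 s.
2. the release button is pressed in while the bar is still stowed (value of joint release_button above 0.004 m and z of pull_bar in the frame of case below 0.193 m and value of joint case_lid below 0.05 rad), for 0.1 s.
3. the bar is drawn out to the second stop (z of pull_bar in the frame of case above 0.298 m), for 0.2 s.
At the end, for the whole second after the job is handed in: The bar is held in the gripper (finger contact over 3 N) within 7 mm of the second stop, and the lid is shut to within 0.05 rad (z of pull_bar in the frame of case above 0.298 m and contact force between the fingers and pull_bar above 3 N and value of joint case_lid below 0.05 rad); the arm keeps its last pose, push and grip.
It fails at once if a bottle, the ice mould, the dish or the tongs moved by more than 20 mm (distance of any of bottle1, bottle2, mould, dish, tongs from where it was at the start of the episode above 0.02 m).
It also fails if it takes over 45 s, if anything falls off the work surface, if the arm or the gripper's body presses on something with over 40 N, if the wrist force passes 120 N, or if a joint passes its speed limit or range.

## Robot

A 6-joint arm with a two-finger parallel gripper is mounted at the origin on the work surface. World frame = base frame: x ahead of the robot, y to its left, z up, the work surface at z = 0. Lengths are in m, angles in rad, forces in N, time in s.
With the tool pointing down it reaches from about 0.325 to 0.9 m from the base axis. Payload 3.5 kg.
Tool frame: the origin (TCP) lies at the very end of the fingers, on their centre line; the grasp point (between the pads) lies 19 mm behind it; z points along the fingers, y is the line along which they close (so a half turn about z gives the same grasp; the last joint's range is limited). The gripper opens to 85 mm and grips with 20 to 120 N. Pads are 22 mm wide; open, the fingers measure 114 mm over their backs; the gripper's body (76 mm by 85 mm) begins 54 mm behind the grasp point. The pads swing forward as they close: fully open they stand 13 mm farther back than shut.
Start: joints at [1, 0.276, -0.026, 1.268, 0, 1.467], TCP at [0.282, 0.558, 0.196] pointing down, gripper open.
Joint ranges: [-3.12, 3.12], [-0.85, 1.88], [-1.08, 1.24], [-1.95, 2.15], [-1.57, 1.53], [-3.14, 3.14]. Speed limits (rad/s): [2.57, 2.57, 3.14, 3.14, 3.14, 3.14].

## Interface

Orientations are given as a unit quaternion [w, x, y, z].
In Python, from bench import env, kin, monitor, imaging, job_done gives the robot as it stands. Calls block until the motion is done:
- env.movep(position, orientation): joint-space move of the TCP to a pose.
- env.line_to(position, max_speed=0.15, orientation=None): straight line of the TCP; orientation=None keeps the orientation; max_speed is the mean speed in m/s.
- env.move_j(angles): joint-space move.
- env.open_jaws() and env.grasp(): open the fingers fully, or close them until they stop; the grip force is fixed at half the most.
- env.wait(seconds).
- kin.solve_ik(position, orientation): joint angles nearest the present ones, or None.
- monitor.observe(): the state.
- imaging.capture(name): name is "side" or "top"; returns the picture (480x640x3 uint8, red, green, blue); there is no depth.
- imaging.get_calibration(name): a dict with "fx", "fy", "cx", "cy" (pixels), "rvec" (rotation vector, rad) and "tvec" (3), from world to camera coordinates, as OpenCV has them. Camera axes: x right, y down, z forward; pixel columns grow to the right and rows downward; lengths in m; the calibration is good to about 2 mm. A picture is of the moment at which its call begins. get_calibration takes no time and is no camera call.
A pose or a line that the arm cannot do raises env.MotionError and nothing moves.
- job_done(): hands the job in; it is judged then, once.
Trained networks look in the newest picture that a camera, given by its name, has taken for a name from the list of things; names that differ only in an ending like _2 or _b are one class to them, and where a whole thing is asked for, a point or a joint stands for the part that bears it (a point fixed in the world has none). Each returns a list of dicts, best first, with "confidence" (0 to 1); they miss things now and then, are a little off and sometimes report something else, mostly with a low value. They report only what shows in the picture. A call takes as long as a camera call.
- imaging.search_frame(camera, name): "at" ([x, y, z] in m, in world coordinates, good to about 4 mm: the middle of the surface that is visible of it).
- imaging.masks_of(camera, name): "mask" (480x640 bool, what is visible of it).
The state is a dict: "time": time; "qpos": joint angles; "joint_velocities": joint speeds; "joint_efforts": joint torques, N m; "position": TCP position; "ee_rot": TCP orientation; "ft_force": force on the tool from outside, world axes, zero at the start; "torque": the same for the moment, N m; "gripper_width": finger opening in m; "grasp_force": force on a finger pad.
Only numpy, scipy, OpenCV 4.12 (cv2) and the standard library are available. Lean on these libraries where they do the work, as an engineer would, in place of code of your own. Each camera call takes 0.05 s, during which the arm holds its last target. There are 200 camera calls.

## Working session

There is one attempt and no reset: what is moved stays moved. The work goes in short steps, each a Python script; the robot and the scene stay as the last script left them, time stands still between calls to the robot, and variables do not carry over. Pictures are saved under pics/ and viewed, at most 10 in all, crops included, and the job is handed in when it is done.

```bash
ls; mkdir -p pics
python3 - <<'E'
from bench import env, kin, monitor, imaging
import cv2,numpy as np
s=monitor.observe();print(s)
for c in("side","top"):
    im=imaging.capture(c);cv2.imwrite(f"pics/{c}0.png",im[:,:,::-1])
    k=imaging.get_calibration(c);print(k)
    for n in("case","case_lid","lid_hinge","lid_edge","pull_bar","release_button","button_face","rack"):
        print(c,n,[(np.round(d["at"],4),round(d["confidence"],2)) for d in imaging.search_frame(c,n)][:2])
print(monitor.observe()["time"])
E
```

```text
pics
{'time': 0.0, 'qpos': array([ 9.99582221e-01,  2.77128065e-01, -2.79073508e-02,  1.26799993e+00,
       -7.39559421e-06,  1.46737005e+00]), 'joint_velocities': array([ 2.53837688e-03, -2.94593836e-04, -1.44671470e-03, -3.26149941e-05,
        4.86725551e-04,  1.12214831e-03]), 'joint_efforts': array([ 1.36953975e-05, -4.45508981e+01,  2.95201546e+01,  1.65408285e-02,
       -2.36127407e-04, -6.98488435e-06]), 'position': array([0.28137326, 0.55710601, 0.19445039]), 'ee_rot': array([-3.67022819e-04,  2.31767008e-01,  9.72770683e-01, -1.05764310e-03]), 'ft_force': array([ 0.1648404 , -0.09398588, -0.82907466]), 'torque': array([ 0.03453511, -0.02096285, -0.01737902]), 'grasp_force': 0.0, 'gripper_width': 0.08539798642690219}
{'fx': 466.638878638161, 'fy': 466.638878638161, 'cx': 317.6220125945236, 'cy': 241.25084608311047, 'rvec': array([ 2.04653585, -0.48163265,  0.25387189]), 'tvec': array([-0.45867063,  0.24494516,  1.2614371 ])}
side case [(array([0.4912, 0.0688, 0.0976]), 0.69)]
side case_lid [(array([0.5251, 0.0872, 0.223 ]), 0.62)]
side lid_hinge [(array([0.5212, 0.0847, 0.
[... 398 characters left out ...]
2.16737521,  0.0717962 ]), 'tvec': array([0.04156941, 0.53357733, 1.80627409])}
top case [(array([0.4894, 0.0967, 0.1276]), 0.68), (array([ 0.6992, -0.3183,  0.0108]), 0.63)]
top case_lid [(array([0.5183, 0.1055, 0.2365]), 0.83)]
top lid_hinge [(array([0.5259, 0.1051, 0.239 ]), 0.62), (array([ 0.6961, -0.3208,  0.0095]), 0.62)]
top lid_edge [(array([0.5266, 0.1046, 0.2377]), 0.85), (array([0.4905, 0.0975, 0.1251]), 0.73)]
top pull_bar [(array([0.5962, 0.137 , 0.1956]), 0.95), (array([ 0.5677, -0.494 ,  0.0164]), 0.69)]
top release_button [(array([0.4908, 0.0936, 0.1273]), 0.35)]
top button_face []
top rack [(array([0.5284, 0.1075, 0.239 ]), 0.68), (array([0.3967, 0.5376, 0.0137]), 0.58)]
0.9
```

View pics/side0.png

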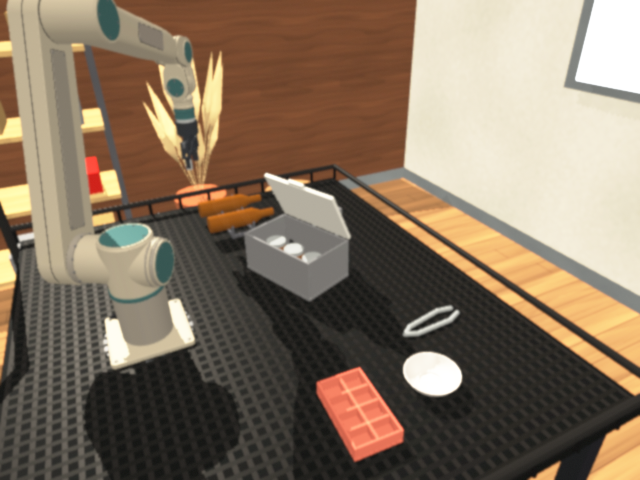

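View pics/top0.png

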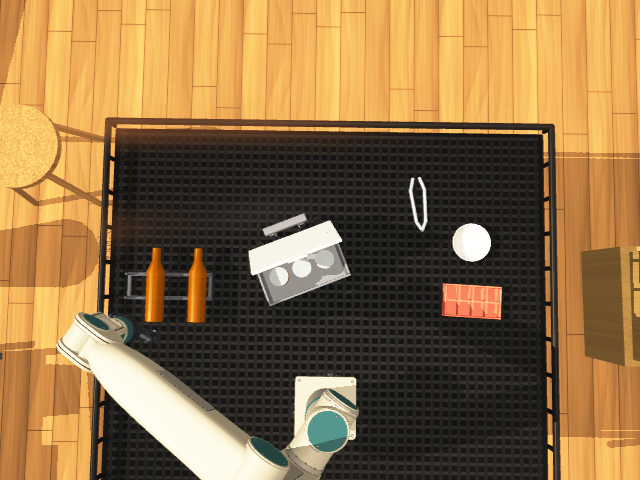

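```bash
cat > fit.py <<'E'
import cv2,numpy as np
from scipy.optimize import minimize
from bench import imaging
def box(a,b): return np.array([[x,y,z] for x in(a[0],b[0]) for y in(a[1],b[1]) for z in(a[2],b[2])],float)
def parts(p):
    x,y,yaw,th=p
    lid=np.vstack([box((-.18,-.14,0),(0,.14,.012)),box((-.192,-.03,0),(-.18,.03,.012))])
    c,s=np.cos(th),np.sin(th)
    lid=np.c_[lid[:,0]*c+lid[:,2]*s,lid[:,1],-lid[:,0]*s+lid[:,2]*c]+[.09,0,.13]
    P=dict(case_lid=lid,pull_bar=box((.117,-.07,.173),(.143,.07,.197)),case=box((-.09,-.14,0),(.09,.14,.13)))
    C,S=np.cos(yaw),np.sin(yaw)
    return {k:np.c_[C*v[:,0]-S*v[:,1]+x,S*v[:,0]+C*v[:,1]+y,v[:,2]] for k,v in P.items()}
def sil(cal,v):
    u=cv2.projectPoints(v,cal["rvec"],cal["tvec"],np.array([[cal["fx"],0,cal["cx"]],[0,cal["fy"],cal["cy"]],[0,0,1]]),None)[0]
    h=cv2.convexHull(u.astype(np.float32)); m=np.zeros((480,640),np.uint8)
    return cv2.fillConvexPoly(m,np.round(h*16).astype(np.int32),1,shift=4)>0
def masks(want):
    M={}
    for c,n in want:
        r=imaging.masks_of(c,n)
        for d in r[:2]: print(c,n,round(d["confidence"],2),d["mask"].sum(),[int(t.mean()) for t in np.nonzero(d["mask"])])
        if r: M[c,n]=r[0]["mask"]
    return M
def ious(p,M):
    P=parts(p); o={}
    for (c,n),m in M.items():
        cal=imaging.get_calibration(c); s=sil(cal,P[n])
        if n=="case": s=s&~sil(cal,P["case_lid"]); m=m&~sil(cal,P["case_lid"])
        o[c,n]=(s&m).sum()/max((s|m).sum(),1)
    return o
def fit(M,p0):
    f=lambda p:-sum(ious(p,M).values())
    for sc in(1,.4,.15):
        S=np.array(p0)+sc*np.vstack([np.zeros(4),np.diag([.03,.03,.2,.25])])
        p0=minimize(f,p0,method="Nelder-Mead",options=dict(initial_simplex=S,xatol=1e-4,fatol=1e-4)).x
    return p0
E
python3 - <<'E'
from fit import *
M=masks([("side","case_lid"),("side","case"),("top","case_lid"),("top","pull_bar"),("top","case")])
np.savez("m.npz",**{a+"|"+b:v for (a,b),v in M.items()})
best=max((fit(M,[.48,.085,y,1.0]) for y in(.15,.35)),key=lambda p:sum(ious(p,M).values()))
print(best,ious(best,M))
E
```

```text
side case_lid 0.55 2436 [205, 308]
side case_lid 0.16 489 [321, 428]
side case 0.74 8683 [241, 300]
top case_lid 0.88 2246 [247, 293]
top pull_bar 0.78 367 [224, 284]
top case 0.87 5752 [259, 297]Traceback (most recent call last):
  File "<stdin>", line 4, in <module>
  File "<stdin>", line 4, in <genexpr>
  File "fit.py", line 35, in fit
    p0=minimize(f,p0,method="Nelder-Mead",options=dict(initial_simplex=S,xatol=1e-4,fatol=1e-4)).x
       ~~~~~~~~^^^^^^^^^^^^^^^^^^^^^^^^^^^^^^^^^^^^^^^^^^^^^^^^^^^^^^^^^^^^^^^^^^^^^^^^^^^^^^^^^
    res = _minimize_neldermead(fun, x0, args, callback, bounds=bounds,
                               **options)
    fxcc = func(xcc)
    fx = function(np.copy(x), *(wrapper_args + args))
  File "fit.py", line 32, in <lambda>
    f=lambda p:-sum(ious(p,M).values())
                    ~~~~^^^^^
  File "fit.py", line 27, in ious
    cal=imaging.get_calibration(c); s=sil(cal,P[n])
ValueError: time passes only in moves, steps and waits
```

```bash
python3 - <<'E'
s=open('fit.py').read()
s=s.replace('def box','CAL={c:imaging.get_calibration(c) for c in("side","top")}\ndef box',1).replace('cal=imaging.get_calibration(c); ','cal=CAL[c]; ')
s=s.replace('m=m&~sil(cal,P["case_lid"])','m=m&~sil(cal,P["case_lid"])&~sil(cal,P["pull_bar"])').replace('s=s&~sil(cal,P["case_lid"])','s=s&~sil(cal,P["case_lid"])&~sil(cal,P["pull_bar"])')
open('fit.py','w').write(s)
E
python3 - <<'E'
from fit import *
d=np.load("m.npz");M={tuple(k.split("|")):d[k] for k in d}
for y in(.15,.35):
  b=fit(M,[.48,.085,y,1.0]); print(b,{k:round(v,3) for k,v in ious(b,M).items()})
for c in("side","top"):
    im=cv2.imread(f"pics/{c}0.png");P=parts(b)
    for n in P:
        cs,_=cv2.findContours(sil(CAL[c],P[n]).astype(np.uint8),0,1);cv2.drawContours(im,cs,-1,(0,0,255),1)
    cv2.imwrite(f"pics/{c}_ov.png",cv2.resize(im[150:320,200:400],None,fx=2,fy=2))
cv2.imwrite("pics/ov.png",np.hstack([cv2.imread(f"pics/{c}_ov.png") for c in("side","top")]))
E
```

```text
[0.47753185 0.08786856 0.36693002 1.10733993] {('side', 'case_lid'): np.float64(0.919), ('side', 'case'): np.float64(0.977), ('top', 'case_lid'): np.float64(0.87), ('top', 'pull_bar'): np.float64(0.787), ('top', 'case'): np.float64(0.929)}
[0.47661993 0.08991902 0.37148749 1.11952228] {('side', 'case_lid'): np.float64(0.903), ('side', 'case'): np.float64(0.974), ('top', 'case_lid'): np.float64(0.897), ('top', 'pull_bar'): np.float64(0.782), ('top', 'case'): np.float64(0.931)}
```

View pics/ov.png

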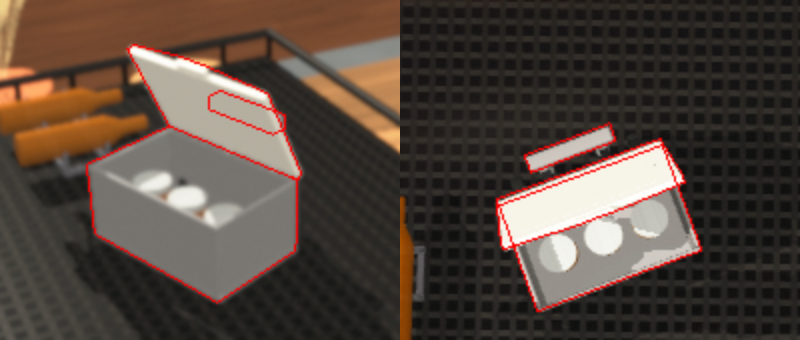

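```bash
cat > geo.py <<'E'
import numpy as np
from scipy.spatial.transform import Rotation as R
from bench import env,kin,monitor
X,Y,YAW,TH=.477,.089,.370,1.112
def W(p):
    return np.r_[R.from_euler("z",YAW).apply([p[0],p[1],0])[:2]+[X,Y],p[2]]
bx,by=np.r_[np.cos(YAW),np.sin(YAW),0],np.r_[-np.sin(YAW),np.cos(YAW),0]
def quat(sgn):
    z=np.array([0,0,-1.]);y=sgn*bx
    return R.from_matrix(np.c_[np.cross(y,z),y,z]).as_quat(scalar_first=True)
def arc(th,n=0,r=.165,h=.014):
    return W([.09-r*np.cos(th)+(.012+n)*np.sin(th)+h,0,.13+r*np.sin(th)+(.012+n)*np.cos(th)])
def rep(t):
    s=monitor.observe();print(t,round(s["time"],2),s["position"].round(4),"F",s["ft_force"].round(1),"w",round(s["gripper_width"],4),"g",round(s["grasp_force"],1));return s
E
python3 - <<'E'
from geo import *
for sg in(1,-1):
    q=quat(sg);print(sg)
    for p in(arc(TH,.09),arc(TH,.03),arc(.5),arc(0),W([.13,0,.26]),W([.13,0,.166]),W([.13,0,.286])):
        j=kin.solve_ik(p,q);print(p.round(3),None if j is None else np.round(j,2))
E
```

```text
1
[0.591 0.133 0.323] [0.12 0.21 0.15 1.51 0.   1.32]
[0.541 0.114 0.297] [ 0.09  0.11 -0.02  1.44  0.    1.29]
[0.444 0.076 0.22 ] [ 0.03 -0.05 -0.34  1.28  0.    1.23]
[0.42  0.067 0.142] [ 0.01 -0.04 -0.51  1.11  0.    1.21]
[0.598 0.136 0.26 ] [0.12 0.23 0.05 1.39 0.   1.32]
[0.598 0.136 0.166] [ 0.12  0.27 -0.09  1.2   0.    1.32]
[0.598 0.136 0.286] [0.12 0.22 0.1  1.44 0.   1.32]
-1
[0.591 0.133 0.323] [ 0.12  0.21  0.15  1.51  0.   -1.83]
[0.541 0.114 0.297] [ 0.09  0.11 -0.02  1.44  0.   -1.85]
[0.444 0.076 0.22 ] [ 0.03 -0.05 -0.34  1.28  0.   -1.91]
[0.42  0.067 0.142] [ 0.01 -0.04 -0.51  1.11  0.   -1.93]
[0.598 0.136 0.26 ] [ 0.12  0.23  0.05  1.39  0.   -1.82]
[0.598 0.136 0.166] [ 0.12  0.27 -0.09  1.2   0.   -1.82]
[0.598 0.136 0.286] [ 0.12  0.22  0.1   1.44  0.   -1.82]
```

Run:
```python
from geo import *
q=quat(1)
s=monitor.observe();p=s["position"].copy();p[2]=.36
env.line_to(p,.3); env.grasp()
a=arc(TH,.07);a[2]=.37
env.movep(a,q); rep("above")
env.line_to(arc(TH,.03),.15); rep("near")
n=.03
for th in np.r_[np.arange(TH,.05,-.12),.03]:
    env.line_to(arc(th,0 if th<TH else .008),.12)
    s=rep(round(th,2))
    if np.linalg.norm(s["ft_force"])>25: break
```

```text
above 4.5 [0.5742 0.1277 0.37  ] F [-0.5  0.   0.2] w 0.0 g 0.0
near 5.19 [0.5415 0.1143 0.2973] F [-0.5  0.1 -0.2] w 0.0002 g 0.0
1.11 5.53 [0.5234 0.1069 0.2878] F [-0.3  0.2  0.6] w 0.0001 g 0.0
0.99 5.91 [0.5    0.0977 0.2752] F [-0.1  0.1  0.1] w 0.0002 g 0.0
0.87 6.22 [0.4846 0.0917 0.2648] F [0.5 0.1 0.8] w 0.0003 g 0.0
0.75 6.54 [0.4694 0.0862 0.2513] F [-0.6  0.6  0. ] w -0.0001 g 0.0
0.63 6.86 [0.4564 0.0812 0.237 ] F [ 0.9 -0.1  0.1] w -0.0004 g 0.0
0.51 7.17 [0.4453 0.0769 0.2213] F [ 0.4  1.  -0.3] w -0.0002 g 0.0
0.39 7.49 [0.436  0.0733 0.2041] F [ 0.7  0.2 -0.1] w 0.0001 g 0.0
0.27 7.81 [0.4287 0.0704 0.1859] F [-0.   0.5 -0. ] w -0.0002 g 0.0
0.15 8.12 [0.4232 0.0684 0.1667] F [-0.3  0.6 -0.1] w -0.0 g 0.0
0.03 8.44 [0.4202 0.0671 0.1469] F [-0.5 -0.3  0. ] w -0.0002 g 0.0
```

Run:
```python
from bench import imaging
import cv2,numpy as np
ims=[cv2.resize(imaging.capture(c)[130:330,200:400,::-1],None,fx=2,fy=2) for c in("side","top")]
cv2.imwrite("pics/a1.png",np.hstack(ims))
```

```text
(no output)
```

View pics/a1.png

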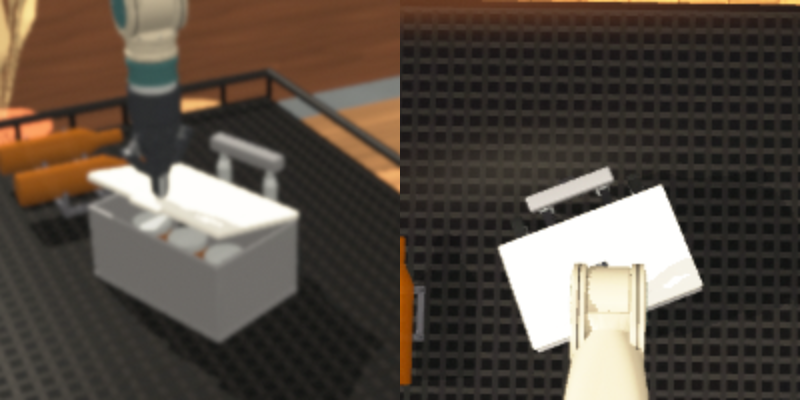

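Run:
```python
from fit import *
from geo import *
from scipy.optimize import minimize_scalar
im=imaging.capture("side")
M=masks([("side","case_lid"),("side","case")])
m=M["side","case_lid"]
for th in np.arange(0,.45,.04):
    s=sil(CAL["side"],parts([X,Y,YAW,th])["case_lid"]);print(round(th,2),round((s&m).sum()/(s|m).sum(),3))
p=rep("now")["position"]
K=lambda v:cv2.projectPoints(np.array([v]),CAL["side"]["rvec"],CAL["side"]["tvec"],np.array([[466.64,0,317.62],[0,466.64,241.25],[0,0,1]]),None)[0].ravel()
px=K(p);print(px)
v=im[130:290,230:390,::-1].copy();v=cv2.resize(v,None,fx=3.7,fy=3.7,interpolation=cv2.INTER_CUBIC)
cv2.circle(v,tuple(int(t) for t in (px-[230,130])*3.7),4,(0,0,255),1)
cv2.imwrite("pics/a2.png",v)
```

```text
side case_lid 0.82 1748 [230, 299]
side case 0.6 7183 [250, 298]
side case 0.23 455 [208, 323]
0.0 0.491
0.04 0.52
0.08 0.557
0.12 0.602
0.16 0.652
0.2 0.709
0.24 0.764
0.28 0.754
0.32 0.653
0.36 0.546
0.4 0.462
0.44 0.372
now 8.69 [0.4211 0.0671 0.1476] F [-0.2 -0.3 -0.3] w 0.0001 g 0.0
[280.23647348 237.84602844]
```

View pics/a2.png

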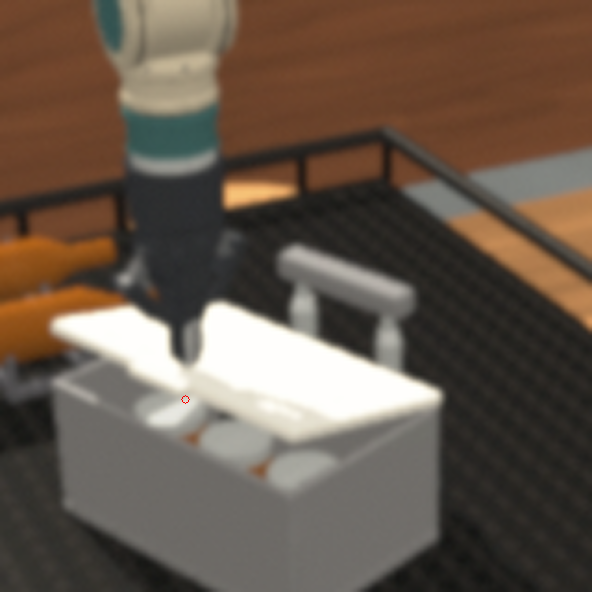

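Run:
```python
from fit import *
from geo import *
P=lambda c,v:cv2.projectPoints(np.array([v],float),CAL[c]["rvec"],CAL[c]["tvec"],np.array([[CAL[c]["fx"],0,CAL[c]["cx"]],[0,CAL[c]["fy"],CAL[c]["cy"]],[0,0,1]]),None)[0].ravel().round(1)
print(P("side",[.2814,.5571,.1945]),P("top",[.2814,.5571,.1945]))
p=np.array(rep("")["position"])
for d in(0,.01,.02,.03,.04):print(d,P("side",p+[0,0,d]))
env.line_to(p+[0,0,.006],.05);rep("up")
env.line_to(p-[0,0,.004],.05);rep("dn")
im=imaging.capture("side")
m=masks([("side","case_lid")])["side","case_lid"]
for th in np.arange(0,.4,.03):
    s=sil(CAL["side"],parts([X,Y,YAW,th])["case_lid"]);print(round(th,2),round((s&m).sum()/(s|m).sum(),3))
a=cv2.imread("pics/side0.png")[110:200,140:240];b=im[180:270,230:330,::-1]
v=np.hstack([cv2.resize(t,None,fx=4,fy=4,interpolation=cv2.INTER_CUBIC) for t in(a,b)])
for k,(q,o) in enumerate([([.2814,.5571,.1945],(140,110)),(p-[0,0,.004],(230,180))]):
    u=(P("side",q)-o)*4+[400*k,0];cv2.circle(v,(int(u[0]),int(u[1])),4,(0,0,255),1)
cv2.imwrite("pics/a3.png",v)
```

```text
[193.9 177. ] [145.1 323.9]
 8.69 [0.4211 0.0671 0.1476] F [-0.2 -0.3 -0.3] w 0.0001 g 0.0
0 [280.2 237.8]
0.01 [280.  234.9]
0.02 [279.8 232. ]
0.03 [279.7 229. ]
0.04 [279.5 226. ]
up 8.97 [0.4218 0.0672 0.1543] F [ 0.3  0.4 -0.6] w -0.0001 g 0.0
dn 9.32 [0.4203 0.0671 0.1428] F [ 0.1 -0.4  0.1] w -0.0001 g 0.0
side case_lid 0.98 1749 [231, 298]
0.0 0.503
0.03 0.524
0.06 0.549
0.09 0.579
0.12 0.617
0.15 0.655
0.18 0.692
0.21 0.725
0.24 0.759
0.27 0.737
0.3 0.661
0.33 0.583
0.36 0.508
0.39 0.448
```

View pics/a3.png

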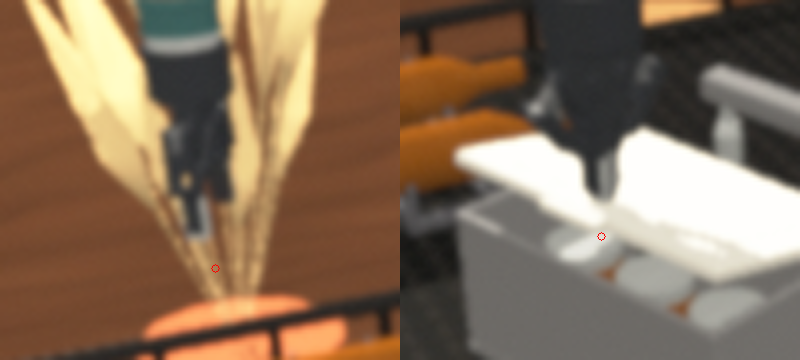

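Run:
```python
from fit import *
from geo import *
p=np.array(rep("")["position"])
for k in range(1,14):
    env.line_to(np.r_[p[:2],p[2]-.003*k],.06);s=rep(k)
    if np.linalg.norm(s["ft_force"])>8: break
im=imaging.capture("side")
m=masks([("side","case_lid")])["side","case_lid"]
print([(round(th,2),round(float((lambda s:(s&m).sum()/(s|m).sum())(sil(CAL["side"],parts([X,Y,YAW,th])["case_lid"]))),2)) for th in np.arange(0,.4,.04)])
cv2.imwrite("pics/a4.png",np.hstack([cv2.resize(t[130:330,200:400,::-1],None,fx=2,fy=2) for t in (im,imaging.capture("top"))]))
```

```text
9.43 [0.4207 0.0671 0.1433] F [-0.1 -0.6  0.2] w 0.0004 g 0.0
1 9.68 [0.4206 0.0672 0.1401] F [-0.1  0.   0.4] w -0.0001 g 0.0
2 9.93 [0.4206 0.0672 0.1371] F [ 0.7  0.6 -0.4] w -0.0004 g 0.0
3 10.18 [0.4205 0.0672 0.134 ] F [-0.6  0.2  0.2] w 0.0 g 0.0
4 10.43 [0.4205 0.0672 0.131 ] F [-0.3 -0.5  0.3] w -0.0001 g 0.0
5 10.68 [0.4205 0.0672 0.128 ] F [-0.5  0.3  0.2] w -0.0001 g 0.0
6 10.93 [0.4205 0.0672 0.125 ] F [ 1.   0.6 -0.8] w 0.0 g 0.0
7 11.18 [0.4205 0.0672 0.122 ] F [ 0.8 -0.6 -0.1] w -0.0 g 0.0
8 11.43 [0.4205 0.0671 0.119 ] F [0.1 0.6 0.9] w 0.0 g 0.0
9 11.68 [0.4205 0.0672 0.116 ] F [ 0.3  0.4 -0.2] w 0.0 g 0.0
10 11.93 [0.4205 0.0671 0.113 ] F [ 0.1  0.3 -0.5] w 0.0003 g 0.0
11 12.18 [0.4205 0.0671 0.11  ] F [-0.1  0.1  0.3] w 0.0 g 0.0
12 12.43 [0.4205 0.0671 0.107 ] F [0.7 0.2 0.4] w 0.0002 g 0.0
13 12.68 [0.421  0.0671 0.1062] F [-5.1 -0.4 13.9] w 0.0 g 7.0
side case_lid 0.65 2384 [238, 298]
[(np.float64(0.0), 0.75), (np.float64(0.04), 0.74), (np.float64(0.08), 0.68), (np.float64(0.12), 0.61), (np.float64(0.16), 0.55), (np.float64(0.2), 0.48), (np.float64(0.24), 0.42), (np.float64(0.28), 0.37), (np.float64(0.32), 0.33), (np.float64(0.36), 0.28)]
```

View pics/a4.png

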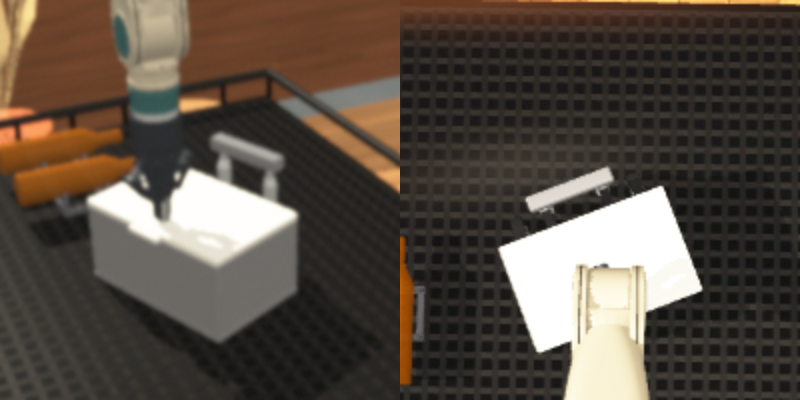

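Lid now looks fully shut (hard stop felt). Pictures and contact agree that the true fingertip is about 36 mm above the reported TCP z, so I'll check that by touching the bar's top before grasping.

Run:
```python
from fit import *
from geo import *
p=np.array(rep("")["position"])
env.line_to(np.r_[p[:2],.215],.25); 
t=W([.13,0,0])[:2]
env.line_to(np.r_[t,.215],.25);rep("over")
env.line_to(np.r_[t,.178],.1)
for k in range(1,14):
    env.line_to(np.r_[t,.178-.003*k],.06);s=monitor.observe()
    if np.linalg.norm(s["ft_force"])>4: break
rep(k)
im=imaging.capture("side");tp=imaging.capture("top")
m=masks([("side","case_lid"),("top","case_lid"),("side","pull_bar")])
print([(round(th,2),[round(float((lambda s:(s&m[c,"case_lid"]).sum()/(s|m[c,"case_lid"]).sum())(sil(CAL[c],parts([X,Y,YAW,th])["case_lid"]))),3) for c in("side","top") if (c,"case_lid") in m]) for th in np.arange(0,.13,.02)])
cv2.imwrite("pics/a5.png",np.hstack([cv2.resize(q,None,fx=4,fy=4,interpolation=cv2.INTER_CUBIC) for q in (im[165:265,265:365,::-1],tp[190:290,240:340,::-1])]))
```

```text
12.82 [0.421  0.0672 0.1062] F [-3.8 -0.8 14.4] w -0.0001 g 6.9
over 14.32 [0.5966 0.1358 0.2136] F [-0.1 -0.1  0.3] w -0.0003 g 0.0
6 16.34 [0.5988 0.1361 0.1613] F [-1.3 -0.1  4.9] w 0.0003 g 2.5
side case_lid 0.67 2852 [236, 295]
side case_lid 0.42 4664 [413, 358]
top case_lid 0.65 2452 [257, 318]
side pull_bar 0.84 353 [207, 323]
[(np.float64(0.0), [0.899, 0.458]), (np.float64(0.02), [0.912, 0.457]), (np.float64(0.04), [0.898, 0.455]), (np.float64(0.06), [0.871, 0.456]), (np.float64(0.08), [0.837, 0.455]), (np.float64(0.1), [0.805, 0.455]), (np.float64(0.12), [0.768, 0.453])]
```

View pics/a5.png

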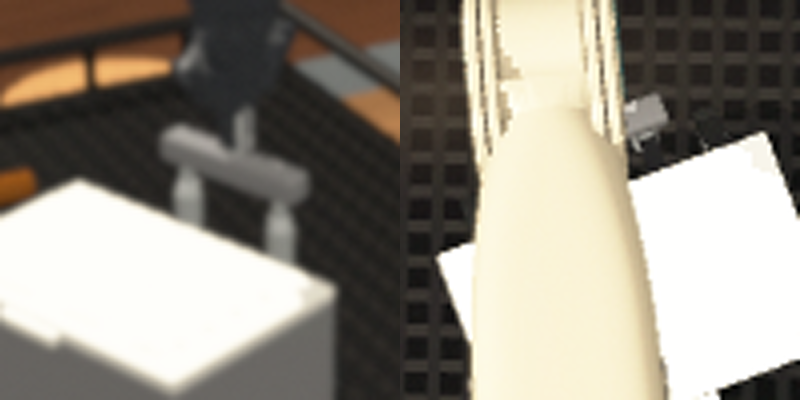

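Run:
```python
from geo import *
t=W([.13,0,0])[:2]
env.line_to(np.r_[t,.215],.2)
env.open_jaws();rep("open")
env.line_to(np.r_[t,.160],.15);rep("mid")
env.line_to(np.r_[t,.129],.08);s=rep("down")
if np.linalg.norm(s["ft_force"])<6:
    env.grasp();env.wait(.2);rep("grasped")
```

```text
open 17.8 [0.5983 0.136  0.2151] F [-0.2 -1.   0.7] w 0.0854 g 0.0
mid 18.32 [0.5981 0.136  0.16  ] F [0.4 0.9 1.2] w 0.0855 g 0.0
down 18.85 [0.5977 0.136  0.1283] F [-0.2  0.2  0.6] w 0.0855 g 0.0
grasped 19.62 [0.5974 0.1356 0.13  ] F [-3.8 -0.6  4.9] w 0.0263 g 60.2
```

Run:
```python
from geo import *
p=np.array(rep("")["position"])
for d in(.003,.006,.012,.03,.06,.09,.110,.117,.120):
    env.line_to(np.r_[p[:2],.129+d],.08);s=rep(d)
    if -s["ft_force"][2]>22: break
```

```text
19.62 [0.5974 0.1356 0.13  ] F [-3.8 -0.6  4.9] w 0.0263 g 60.2
0.003 19.87 [0.5974 0.1356 0.1319] F [-0.2 -0.6 -3.1] w 0.0261 g 59.9
0.006 20.12 [0.5974 0.1356 0.135 ] F [ 0.7  0.3 -1.2] w 0.0262 g 59.8
0.012 20.37 [0.5974 0.1356 0.1415] F [-0.5 -0.5 -1.8] w 0.0264 g 60.2
0.03 20.74 [0.5974 0.1356 0.1599] F [ 0.  -0.  -2.5] w 0.0261 g 60.3
0.06 21.27 [0.5975 0.1356 0.1896] F [ 0.2  0.5 -2.1] w 0.0265 g 60.6
0.09 21.79 [0.5974 0.1356 0.2201] F [-0.7  0.  -1.7] w 0.0261 g 61.3
0.11 22.19 [0.5974 0.1356 0.2402] F [-0.  -0.1 -2.1] w 0.0264 g 61.5
0.117 22.44 [0.5974 0.1356 0.2467] F [ 0.2  0.  -1.9] w 0.0261 g 61.9
0.12 22.69 [0.5974 0.1356 0.249 ] F [ 1.  -0.1 -3.9] w 0.0261 g 61.6
```

Run:
```python
from fit import *
from geo import *
im=imaging.capture("side");tp=imaging.capture("top")
m=masks([("side","pull_bar"),("side","case_lid")])
b=parts([X,Y,YAW,0])["pull_bar"]
if ("side","pull_bar") in m:
  mm=m["side","pull_bar"]
  for z in np.arange(.05,.14,.01):
    s=sil(CAL["side"],b+[0,0,z]);print(round(z,3),round((s&mm).sum()/(s|mm).sum(),2))
v=im.copy()[:,:,::-1].copy()
cs,_=cv2.findContours(sil(CAL["side"],b+[0,0,.12]).astype(np.uint8),0,1);cv2.drawContours(v,cs,-1,(0,0,255),1)
cv2.imwrite("pics/a6.png",np.hstack([cv2.resize(q,None,fx=4,fy=4,interpolation=cv2.INTER_CUBIC) for q in (im[140:280,265:365,::-1],v[140:280,265:365])]))
```

```text
side pull_bar 0.72 447 [177, 323]
side case_lid 0.69 2930 [236, 295]
side case_lid 0.47 612 [186, 323]
0.05 0.12
0.06 0.12
0.07 0.12
0.08 0.13
0.09 0.21
0.1 0.32
0.11 0.44
0.12 0.43
0.13 0.27
```

View pics/a6.png

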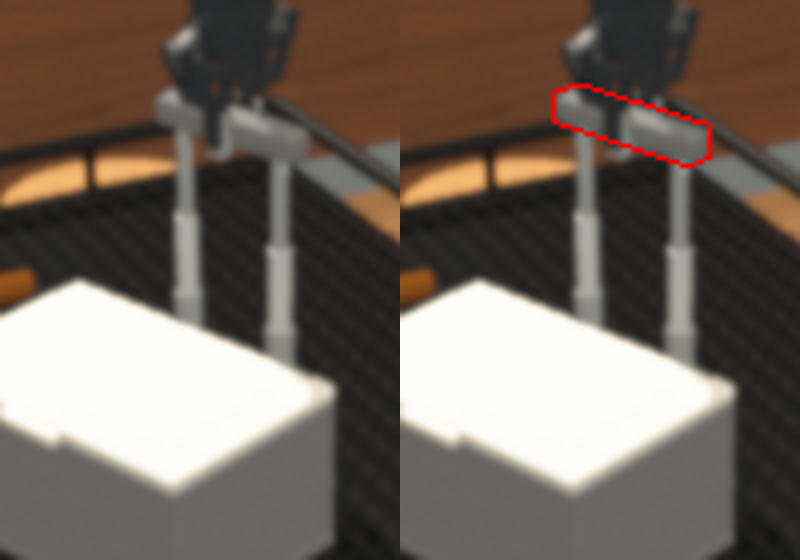

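The bar is drawn out close to 120 mm, with the lid shut. I'll nudge it up until I feel the end stop.

Run:
```python
from geo import *
p=np.array(rep("")["position"])
for k in range(1,8):
    env.line_to(np.r_[p[:2],.249+.002*k],.03);s=rep(k)
    if -s["ft_force"][2]>12: break
env.wait(.5);rep("hold")
```

```text
22.89 [0.5973 0.1356 0.249 ] F [ 0.2  0.4 -4.1] w 0.026 g 61.6
1 23.14 [0.5973 0.1356 0.2502] F [ 4.2  0.6 -9.3] w 0.0263 g 61.5
2 23.39 [0.5972 0.1355 0.2503] F [  5.6   1.1 -15.8] w 0.0262 g 62.5
hold 23.89 [0.5972 0.1355 0.2503] F [  4.    2.8 -15.8] w 0.026 g 62.5
```

The bar has risen 120.3 mm and is against the hard stop, which is the second stop.

```bash
python3 -c "
from bench import job_done
print(job_done())"
```

```text
the job is handed in; nothing more can be done
None
```

I handed the job in with the lid shut and the bar still held in the gripper against its second stop, after a measured rise of 120.3 mm. I didn't re-check the bottles, mould, dish and tongs at the end, and no verdict was returned.

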